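# Zero a contact thermometer in its dock, then hold it on the griddle's round mark

## Robot

A 6-joint arm with a two-finger parallel gripper is mounted at the origin on a cart in front of the work surface, level with it; the furniture and walls round the work are solid. World frame = base frame: x ahead of the robot, y to its left, z up, the work surface at z = 0. Lengths are in m, angles in rad, forces in N, time in s.
With the tool pointing down it reaches from about 0.3 to 0.75 m from the base axis. Payload 8.5 kg.
Tool frame: the origin (TCP) lies at the very end of the fingers, on their centre line; the grasp point (between the pads) lies 19 mm behind it; z points along the fingers, y is the line along which they close (so a half turn about z gives the same grasp; the last joint's range is limited). The gripper opens to 88 mm and grips with 3 to 60 N. Pads are 18 mm wide; open, the fingers measure 123 mm over their backs; the gripper's body (75 mm by 187 mm) begins 45 mm behind the grasp point.
Start: joints at [1.105, 0.381, 1.297, -0, 1.464, -0.215], TCP at [0.136, 0.533, 0.239] pointing down, gripper open.
Joint ranges: [-3.11, 3.11], [-0.89, 2.33], [0.22, 2.48], [-1.42, 4.56], [0.17, 2.85], [-2.88, 2.88]. Speed limits (rad/s): [2.39, 2.39, 3.14, 3.14, 3.14, 3.14].

## Interface

Orientations are given as a 3x3 rotation matrix whose columns are the frame's x, y, z axes.
In Python, from plant import r gives the robot as it stands.
- The arm moves only by the tool play_rows, never from a script. Its argument "motion" is a list that holds one entry, the list of rows, each a list of 7 numbers: the closure in counts, from 0 (fully open) to 255 (shut), then the shift along the world's x, y, z in mm, then the turn, a rotation vector about the world's x, y, z in degrees. A call has 1 to 8 rows; each row is the pose to reach, as a shift and turn from the pose commanded when the call began; what a row does not reach only later rows make up. A row lasts 1/8 s, in which the tool goes at most 62.5 mm and 10.7 degrees, less where a joint would pass 70% of its speed; a pose out of reach is approached as far as the arm can. A call with a gripper value outside its range is refused whole. The fingers move at their own pace and stop on an object; "grip_force" is the grip in N (left out, the last holds). Time passes only in rows, so rows that repeat a pose let the fingers close. It gives the time, the measured TCP pose, the force, the opening and the grip force at its end, in the units of the state.
- r.get_state(): the state, without advancing time (a new reading comes with each control period).
- r.get_image(name): name is "scene" or "top" or "wrist"; returns the picture (400x640x3 uint8, blue, green, red); there is no depth.
- r.camera_info(name): a dict with "fx", "fy", "cx", "cy" (pixels), "camera_from_world" (4x4, takes a point from world to camera coordinates); the wrist camera has in their place "hand_eye" (4x4, takes a point from camera to tool coordinates, whose origin is the TCP and whose axes are the flange's). Camera axes: x right, y down, z forward; pixel columns grow to the right and rows downward; lengths in m; the calibration is good to about 2 mm. A picture is of the moment at which its call begins: read the wrist's pose just before it. camera_info takes no time and is no camera call.
- r.sign_off(): hands the job in; it is judged then, once.
The state is a dict: "clock": time; "joints": joint angles; "qvel": joint speeds; "tau": joint torques, N m; "tool_pos": TCP position; "tcp_rot": TCP orientation; "ft_force": force on the tool from outside, world axes, zero at the start; "torque": the same for the moment, N m; "opening": finger opening in m; "grasp_force": force on a finger pad.
Only numpy, scipy, OpenCV 4.12 (cv2) and the standard library are available. Lean on these libraries where they do the work, as an engineer would, in place of code of your own. Each camera call takes 0.05 s, during which the arm holds its last target. There are 200 camera calls.

## Task

Take hold of the white contact thermometer that stands in its dock and press it down until the dock's sprung floor is fully down, which zeroes it; then lift it out and hold its tip inside the round mark on the sloping griddle, with the thermometer square to the griddle plate (not plumb) and pressed only lightly, so that the sprung tip is about half-way in. The program finishes while the gripper is still holding it there, steady; never press hard on the griddle, and leave the spice jar, mug and kitchen timer alone.

Things in the scene. Friction and masses are not known exactly. Their poses are not given: they have to be found in the camera images.
- probe: Loose contact thermometer, about 0.12 kg, upright in the dock. White flat-sided handle 32 x 26 x 95 mm (x, y, z), screen on -x; below its flat shoulder a steel stem 25 mm long, 12 mm thick, then the sprung tip, 10 mm thick, ending 41 mm below the shoulder when out. Origin: centre of the shoulder, 58 mm above the worktop at first (handle's top 153 mm); z runs along it, away from the tip.
- handle_mid (a point): Centre of the thermometer's handle, 47.5 mm above its shoulder; axes as probe.
- tip_end (a point): Centre of the end face of the thermometer's sprung tip (moves with the tip); z points back along the thermometer to the handle.
- probe_tip (a joint): How far the sprung tip is pushed into the thermometer, m: 0 fully out, 0.012 fully in. Spring about 350 N/m with 0.7 N preload: half-way in (0.006) takes about 2.8 N.
- dock: Fixed grey dock: foot 86 x 80 mm, hollow block 62 x 56 mm, 80 mm high, with a 36 x 30 mm socket (2 mm free all round the handle, 22 mm deep above the sprung floor). Origin: centre of its underside; z up. The thermometer starts in it with the same axes. A wall cabinet hangs over the worktop from about x = 0.57 m back, its underside 0.48 m up: keep the wrist clear of it.
- dock_floor (a joint): Travel of the dock's sprung floor on which the thermometer's shoulder stands, m: 0 up, 0.008 fully down. Takes about 2 N to start and 8 N to bottom out.
- griddle: Fixed table-top griddle on four feet: dark steel plate 220 mm wide (y), 170 mm deep (x), rising to the back (its +x side) at 15 degrees; rim 7 mm high at back and sides, none at the front. Two thin light line marks on it: a circle and a square. Origin: centre of its underside on the worktop, z up (not tilted). The middle of the plate's top is 55 mm above the worktop.
- round_mark (a point): Centre of the round mark (circle of 32 mm diameter) on the plate's top face, 50 mm to the griddle's +y side (the left seen from the front) of the plate's middle and 15 mm up the slope from it. Its z axis is the plate's outward normal, 15 degrees from vertical, leaning to the front; x up the slope, y to the left.
- square_mark (a point): Centre of the square mark (30 mm), 50 mm to the griddle's -y side of the plate's middle and 15 mm up the slope; not to be used. Axes as round_mark.
- spice_jar: Bystander: spice jar with a screw cap, 45 mm diameter, 106 mm high, between dock and griddle and 5 to 13 cm further back. Origin: centre of its underside.
- mug: Bystander: small mug, 62 x 88 x 50 mm, behind the work on the left. Origin: centre of its underside.
- timer: Bystander: round kitchen timer, 60 mm diameter, 50 mm high, behind the work on the right. Origin: centre of its underside.
Things that resemble listed ones, but are neither listed nor needed, are in the scene too. What is meant by the probe is not orange or red, and is the larger of those in its own colour.

How it is judged:
By the outcome, as a careful person would: the job done as asked, in the order asked, and still so for the second after the job is handed in, while the arm keeps its last pose, push and grip.
It also fails if it takes over 38 s, if anything falls off the work surface, if the arm or the gripper's body presses on something with over 40 N, if the wrist force passes 120 N, or if a joint passes its speed limit or range.

## Working session

There is one attempt and no reset: what is moved stays moved. The work goes in short steps, Python scripts to look and compute and a tool call to move; the robot and the scene stay as the last step left them, time stands still between calls to the robot, and variables do not carry over. Pictures are saved under pics/ and viewed, at most 10 in all, crops included, and the job is handed in when it is done.

Besides the shell and the picture viewer there is one more tool, called by a JSON object that holds its "method" and its "body", one argument or row to a line. play_rows: Moves the arm, as the interface text tells. Its arguments: {"type":"object","properties":{"motion":{"type":"array"},"grip_force":{"type":"number"}},"required":["motion"]}

```bash
mkdir -p pics; ls; python3 - <<'E'
from plant import r
import cv2,numpy as np
s=r.get_state();print(s['clock'],s['tool_pos'],np.round(s['tcp_rot'],3),s['opening'])
a=r.get_image("scene");b=r.get_image("top")
cv2.imwrite("pics/scene.png",a);cv2.imwrite("pics/top.png",b)
for n in("scene","top","wrist"):print(n,{k:np.round(v,4).tolist() for k,v in r.camera_info(n).items()})
E
```

```text
pics
0.0 [0.13635269 0.53253698 0.23811911] [[-0.969  0.248 -0.001]
 [ 0.248  0.969 -0.001]
 [ 0.    -0.001 -1.   ]] 0.08798603118381226
scene {'fx': 468.5552, 'fy': 468.5552, 'cx': 324.6832, 'cy': 204.2921, 'camera_from_world': [[-0.8812, -0.4727, -0.0111, 0.5166], [-0.3364, 0.6433, -0.6878, 0.2146], [0.3323, -0.6023, -0.7258, 1.1645], [0.0, 0.0, 0.0, 1.0]]}
top {'fx': 468.4126, 'fy': 468.4126, 'cx': 324.9611, 'cy': 195.2543, 'camera_from_world': [[0.0129, -0.9999, 0.0025, 0.0459], [-0.9969, -0.0131, -0.0773, 0.5348], [0.0774, -0.0015, -0.997, 1.2457], [0.0, 0.0, 0.0, 1.0]]}
wrist {'fx': 338.5534, 'fy': 338.5534, 'cx': 318.1656, 'cy': 201.2675, 'hand_eye': [[-0.0006, -0.9599, -0.2802, 0.0726], [1.0, -0.0005, -0.0003, 0.0015], [0.0001, -0.2802, 0.9599, -0.1462], [0.0, 0.0, 0.0, 1.0]]}
```

View pics/scene.png

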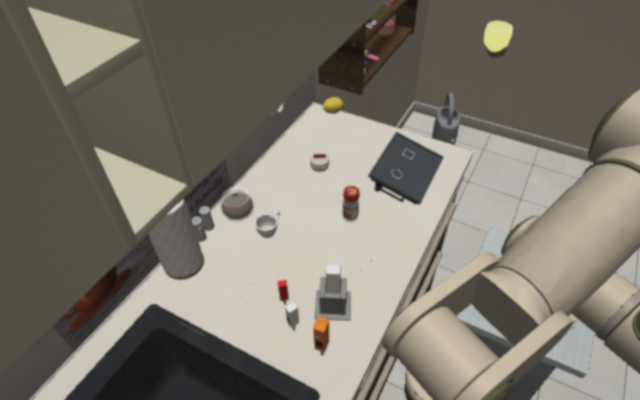

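View pics/top.png

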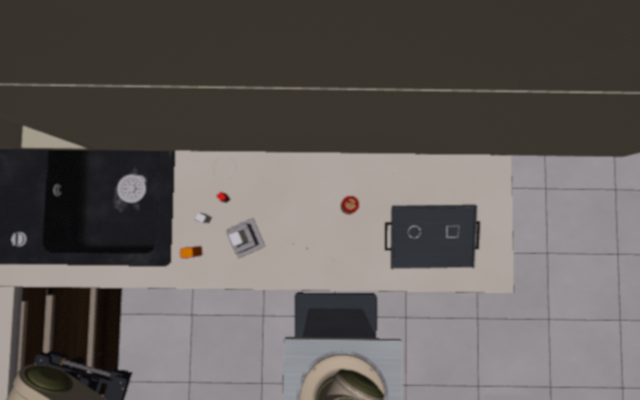

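Candidates: white handle in the dock (scene 333,278 / top 238,238), small white (scene 292,314 / top 202,217), red (283,290 / 222,197) and orange (321,333 / 190,252). By the description it is the larger white one, in the dock. I'll check it in one close crop.

```bash
python3 - <<'E'
import cv2,numpy as np
a=cv2.imread("pics/scene.png");b=cv2.imread("pics/top.png")
f=lambda im,x,y,w,h,s:cv2.resize(im[y:y+h,x:x+w],None,fx=s,fy=s,interpolation=cv2.INTER_CUBIC)
A=f(a,300,255,64,70,6)   # 384x420
B=f(b,215,210,60,52,6.4)[:,:400] # 384
C=f(b,380,195,110,80,3.6) #396x288
img=np.zeros((600,800,3),np.uint8)
img[:300,:400]=cv2.resize(b[210:255,215:275],(400,300),interpolation=cv2.INTER_CUBIC)
img[300:,:400]=cv2.resize(b[200:275,385:485],(400,300),interpolation=cv2.INTER_CUBIC)
img[:,400:]=cv2.resize(a[255:321,310:354],(400,600),interpolation=cv2.INTER_CUBIC)
cv2.imwrite("pics/c1.png",img)
E
```

```text
(no output)
```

View pics/c1.png

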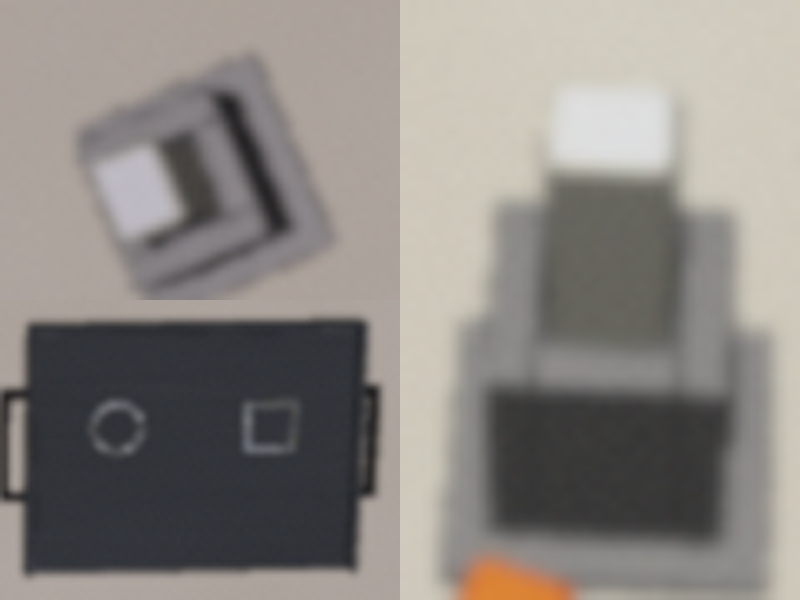

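The crop confirms it: a large white handle stands in the grey dock (top 236,239), and the circle is at about top (414,232), the square at (452.5,232). Next I turn these into world positions.

```bash
cat >h.py <<'E'
import numpy as np
from plant import r
def cam(n):
    i=r.camera_info(n);return i,np.array(i['camera_from_world'])
def back(n,px,z):
    i,T=cam(n);px=np.atleast_2d(px).astype(float)
    d=np.c_[(px[:,0]-i['cx'])/i['fx'],(px[:,1]-i['cy'])/i['fy'],np.ones(len(px))]@T[:3,:3]
    c=-T[:3,:3].T@T[:3,3]
    return c+d*((z-c[2])/d[:,2])[:,None]
def proj(n,P):
    i,T=cam(n);p=np.atleast_2d(P)@T[:3,:3].T+T[:3,3]
    return np.c_[p[:,0]/p[:,2]*i['fx']+i['cx'],p[:,1]/p[:,2]*i['fy']+i['cy']]
E
python3 - <<'E'
from h import *
np.set_printoptions(precision=4,suppress=True)
t=lambda c,x0,y0,s:(np.array(c)+.5)/s-.5+[x0,y0]
H=t([(93,160),(160,145),(187,222),(125,242)],215,210,400/60)
P=back("top",H,.153);print("top handle",P,P.mean(0))
d=np.diff(np.r_[P,P[:1]],axis=0);print(np.linalg.norm(d,axis=1),np.degrees(np.arctan2(d[:,1],d[:,0])))
F=t([(78,130),(255,52),(335,240)],215,210,400/60)
P=back("top",F,.008);print("foot",P,(P[0]+P[2])/2)
d=np.diff(P,axis=0);print(np.linalg.norm(d,axis=1),np.degrees(np.arctan2(d[:,1],d[:,0])))
H=t([(153,87),(270,87),(275,170),(150,170)],310,255,400/44)
P=back("scene",H,.153);print("scene handle",P,P.mean(0))
d=np.diff(np.r_[P,P[:1]],axis=0);print(np.linalg.norm(d,axis=1),np.degrees(np.arctan2(d[:,1],d[:,0])))
M=t([(117,427),(271,427)],385,200,4)
P=back("top",M,.0589);print("marks",P);d=P[0]-P[1];print(np.linalg.norm(d),np.degrees(np.arctan2(d[1],d[0]))-90)
G=t([(28,322),(367,320),(356,573),(25,575)],385,200,4)
print(back("top",G[:2],.077+.006),back("top",G[2:],.033))
E
```

```text
top handle [[0.4285 0.2837 0.153 ]
 [0.4342 0.2597 0.153 ]
 [0.4067 0.2492 0.153 ]
 [0.3993 0.2713 0.153 ]] [0.4172 0.2659 0.153 ]
[0.0247 0.0294 0.0233 0.0318] [ -76.6316 -159.1676  108.6154   22.8997]
foot [[0.4396 0.3195 0.008 ]
 [0.4723 0.2482 0.008 ]
 [0.3964 0.2139 0.008 ]] [0.418  0.2667 0.008 ]
[0.0784 0.0833] [ -65.3682 -155.6266]
scene handle [[0.4378 0.2652 0.153 ]
 [0.4125 0.2519 0.153 ]
 [0.4004 0.2732 0.153 ]
 [0.4269 0.2872 0.153 ]] [0.4194 0.2694 0.153 ]
[0.0285 0.0245 0.03   0.0245] [-152.2532  119.7937   27.7652  -63.6162]
marks [[ 0.2472 -0.1797  0.0589]
 [ 0.2485 -0.279   0.0589]]
0.09921886554084804 0.7183460476067722
[[ 0.3158 -0.1188  0.083 ]
 [ 0.3198 -0.3338  0.083 ]] [[ 0.1512 -0.3409  0.033 ]
 [ 0.1472 -0.1244  0.033 ]]
```

{"method": "play_rows", "body": {
  "motion": [
    [[0,40,-38,0,0,0,5],[0,80,-76,0,0,0,10],[0,120,-114,5,0,0,15],[0,160,-152,10,0,0,20],[0,200,-190,15,0,0,25],[0,241,-228,20,0,0,30],[0,270,-255,20,0,0,36],[0,282,-266,20,0,0,39.5]]
  ]
}}

```text
clock: 1.1
tool_pos: [0.4198, 0.2652, 0.2584]
tcp_rot: [[-0.905, -0.425, -0.001], [-0.425, 0.905, -0.0], [0.001, -0.0, -1.0]]
ft_force: [-0.5, 0.5, 0.2]
opening: 0.088
grasp_force: 0.0
```

```bash
python3 - <<'E'
from h import *
import cv2,json
s=r.get_state();w=r.get_image("wrist");a=r.get_image("scene")
print(s['clock'],np.round(s['joints'],4).tolist(),np.round(s['tool_pos'],4),s['ft_force'])
json.dump({k:np.array(s[k]).tolist() for k in('tool_pos','tcp_rot','joints')},open("w1.json","w"))
cv2.imwrite("pics/w1.png",w)
E
```

```text
1.1 [0.3245, 0.2723, 1.4028, -0.0001, 1.4672, -1.6849] [0.4198 0.2652 0.2584] [-0.51295423  0.49643941  0.16150761]
```

View pics/w1.png

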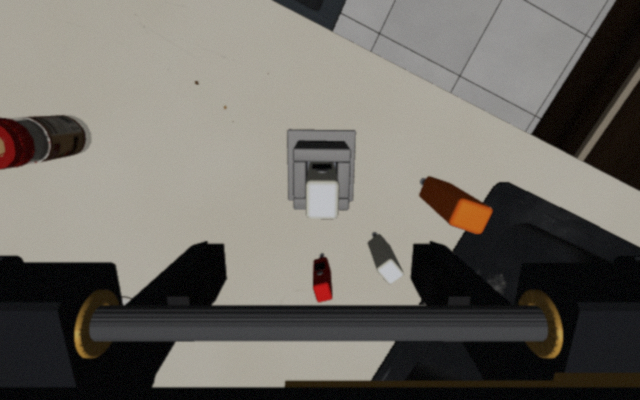

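```bash
cat >>h.py <<'E'
def wback(px,s,z):
    i=r.camera_info("wrist");X=np.array(i['hand_eye']);R=np.array(s['tcp_rot']);p=np.array(s['tool_pos'])
    px=np.atleast_2d(px).astype(float)
    d=np.c_[(px[:,0]-i['cx'])/i['fx'],(px[:,1]-i['cy'])/i['fy'],np.ones(len(px))]@(R@X[:3,:3]).T
    c=R@X[:3,3]+p
    return c+d*((z-c[2])/d[:,2])[:,None]
E
python3 - <<'E'
from h import *
import json,cv2
s=json.load(open("w1.json"))
g=cv2.cvtColor(cv2.imread("pics/w1.png"),cv2.COLOR_BGR2GRAY)
m=(g>200)[170:230,295:350].astype(np.uint8);c=max(cv2.findContours(m,0,2)[0],key=cv2.contourArea)
print(cv2.minAreaRect(c+np.array([295,170])))
for C in ([(307,181),(337,181),(339,217),(306,218)],cv2.boxPoints(cv2.minAreaRect(c+np.array([295,170])))):
    P=wback(C,s,.153);print(P.round(4),P.mean(0).round(4))
    d=np.diff(np.r_[P,P[:1]],axis=0);print(np.linalg.norm(d,axis=1).round(4),np.degrees(np.arctan2(d[:,1],d[:,0])).round(1))
P=wback([(288,130),(355,130)],s,.008);print(P.round(4))
d=P[1]-P[0];print(np.degrees(np.arctan2(d[1],d[0])),np.linalg.norm(d))
print("jar",back("top",[350,204],.106),"mark",back("top",[414,232],.0589))
E
```

```text
Traceback (most recent call last):
ValueError: max() iterable argument is empty
```

```bash
python3 - <<'E'
from h import *
import json,cv2
s=json.load(open("w1.json"))
I=cv2.imread("pics/w1.png");print(I[200,322],I[250,250])
m=(I[...,0]>190)[160:235,298:347].astype(np.uint8);cs=cv2.findContours(m,0,2)[0]
L=[[(307,181),(337,181),(339,217),(306,218)]]
if cs:
    q=cv2.minAreaRect(max(cs,key=cv2.contourArea)+np.array([298,160]));print(q);L.append(cv2.boxPoints(q))
for C in L:
    P=wback(C,s,.153);print(P.mean(0).round(4))
    d=np.diff(np.r_[P,P[:1]],axis=0);print(np.linalg.norm(d,axis=1).round(4),np.degrees(np.arctan2(d[:,1],d[:,0])).round(1))
P=wback([(288,130),(355,130)],s,.008)
d=P[1]-P[0];print(np.degrees(np.arctan2(d[1],d[0])),np.linalg.norm(d))
print("jar",back("top",[350,204],.106),"mark",back("top",[414,232],.0589))
E
```

```text
[195 191 189] [155 167 173]
((321.5, 200.0), (30.0, 23.0), 90.0)
[0.4182 0.2694 0.153 ]
[0.0228 0.029  0.0259 0.0298] [ 115.1   29.1  -63.1 -156.9]
[0.4189 0.2691 0.153 ]
[0.0176 0.0241 0.018  0.0241] [ 115.1   25.8  -64.9 -155.3]
115.10076659108654 0.07702201409088952
jar [[ 0.5063112 -0.0103091  0.106    ]] mark [[ 0.43819149 -0.1804071   0.0589    ]]
```

{"method": "play_rows", "body": {
  "motion": [
    [[0,0,2,-30,0,0,0.2],[0,0,2,-60,0,0,0.2],[0,0,2,-80,0,0,0.2],[0,0,2,-85,0,0,0.2]]
  ]
}}

```text
clock: 1.7
tool_pos: [0.4174, 0.2692, 0.1728]
tcp_rot: [[-0.904, -0.428, -0.002], [-0.428, 0.904, -0.001], [0.002, 0.0, -1.0]]
ft_force: [-0.0, -0.1, 0.8]
opening: 0.0879
grasp_force: 0.0
```

```bash
python3 - <<'E'
from h import *
import cv2
s=r.get_state();print(s['clock'],np.round(s['tool_pos'],4),np.round(s['qvel'],3))
t=lambda c,x0,y0,s:(np.array(c)+.5)/s-.5+[x0,y0]
M=t([(117,127),(271,127)],385,200,4)
P=back("top",M,.0589);print("marks",P.round(4));d=P[0]-P[1];print(np.linalg.norm(d),np.degrees(np.arctan2(d[1],d[0]))-90)
G=t([(28,22),(367,20),(356,273),(25,275)],385,200,4)
A,B=back("top",G[:2],.077+.006),back("top",G[2:],.033);print(A.round(4),B.round(4))
for a,b in((A[0],A[1]),(B[1],B[0])):
  d=a-b;print(np.degrees(np.arctan2(d[1],d[0]))-90,np.linalg.norm(d))
I=cv2.imread("pics/scene.png")[150:200,360:450]
cv2.imwrite("pics/g.png",cv2.resize(I,None,fx=8,fy=8,interpolation=cv2.INTER_CUBIC))
E
```

```text
1.7 [0.4174 0.2692 0.1728] [-0.005  0.025  0.023 -0.001 -0.09  -0.008]
marks [[ 0.4398 -0.1801  0.0589]
 [ 0.4411 -0.2805  0.0589]]
0.1004452549538693 0.7407091022086689
[[ 0.5062 -0.1184  0.083 ]
 [ 0.5103 -0.3361  0.083 ]] [[ 0.3456 -0.3431  0.033 ]
 [ 0.3415 -0.124   0.033 ]]
1.0870105436900417 0.21773748369211132
1.0725458410434783 0.2191569957545099
```

View pics/g.png

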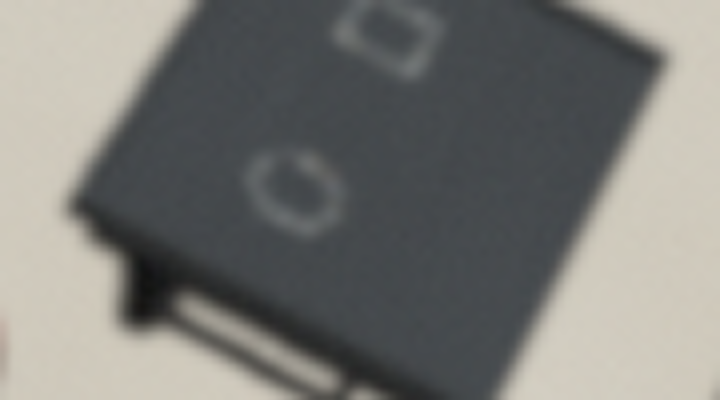

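The crop shows the circle at scene (396.5,173.7). Griddle yaw is about +1°, and the mark is near (0.440, -0.180). Now I descend and grip.

{"method": "play_rows", "body": {
  "motion": [
    [[0,0,0,-30,0,0,0],[0,0,0,-55,0,0,0],[0,0,0,-70,0,0,0],[0,0,0,-72,0,0,0],[255,0,0,-72,0,0,0],[255,0,0,-72,0,0,0],[255,0,0,-72,0,0,0],[255,0,0,-72,0,0,0]]
  ],
  "grip_force": 40
}}

```text
clock: 2.7
tool_pos: [0.4186, 0.2688, 0.102]
tcp_rot: [[-0.904, -0.428, 0.0], [-0.428, 0.904, 0.0], [-0.0, -0.0, -1.0]]
ft_force: [-0.6, 0.7, -0.3]
opening: 0.0504
grasp_force: 0.0
```

```bash
python3 - <<'E'
from h import *
print(back("scene",[396.4,173.6],.0589))
s=r.get_state();print(s['clock'],s['tool_pos'],s['ft_force'],s['opening'],s['grasp_force'])
E
```

```text
[[ 0.44258385 -0.17935991  0.0589    ]]
2.7 [0.41855614 0.26879949 0.10198394] [-0.64958236  0.66742748 -0.26055629] 0.05040640346856347 0.0
```

{"method": "play_rows", "body": {
  "motion": [
    [[255,0,0,0,0,0,0],[255,0,0,0,0,0,0],[255,0,0,0,0,0,0],[255,0,0,0,0,0,0],[255,0,0,0,0,0,0],[255,0,0,0,0,0,0]]
  ]
}}

```text
clock: 3.45
tool_pos: [0.4185, 0.2688, 0.1017]
tcp_rot: [[-0.904, -0.428, -0.0], [-0.428, 0.904, -0.0], [0.0, -0.0, -1.0]]
ft_force: [0.8, 0.0, -1.6]
opening: 0.0255
grasp_force: 40.0
```

{"method": "play_rows", "body": {
  "motion": [
    [[255,0,0,-2,0,0,0],[255,0,0,-4,0,0,0],[255,0,0,-5,0,0,0],[255,0,0,-6,0,0,0],[255,0,0,-6,0,0,0]]
  ]
}}

```text
clock: 4.08
tool_pos: [0.4185, 0.2688, 0.0958]
tcp_rot: [[-0.904, -0.428, 0.0], [-0.428, 0.904, -0.0], [-0.0, -0.0, -1.0]]
ft_force: [-1.0, 0.6, 5.0]
opening: 0.0257
grasp_force: 40.0
```

{"method": "play_rows", "body": {
  "motion": [
    [[255,0,0,-1,0,0,0],[255,0,0,-2,0,0,0],[255,0,0,-2.5,0,0,0],[255,0,0,-3,0,0,0],[255,0,0,-3,0,0,0],[255,0,0,-3,0,0,0]]
  ]
}}

```text
clock: 4.82
tool_pos: [0.4186, 0.2688, 0.0935]
tcp_rot: [[-0.904, -0.428, 0.001], [-0.428, 0.904, 0.0], [-0.001, -0.0, -1.0]]
ft_force: [-2.6, -2.9, 12.8]
opening: 0.0256
grasp_force: 40.0
```

{"method": "play_rows", "body": {
  "motion": [
    [[255,0,0,-1,0,0,0],[255,0,0,-1.5,0,0,0],[255,0,0,-1.5,0,0,0]]
  ]
}}

```text
clock: 5.2
tool_pos: [0.4186, 0.2689, 0.0933]
tcp_rot: [[-0.904, -0.428, 0.002], [-0.428, 0.904, 0.0], [-0.002, -0.0, -1.0]]
ft_force: [-7.9, -4.2, 26.5]
opening: 0.0261
grasp_force: 40.0
```

Bottomed: 13 N more force for 0.2 mm of travel. Lift out.

{"method": "play_rows", "body": {
  "motion": [
    [[255,0,0,8,0,0,0],[255,0,0,20,0,0,0],[255,0,0,45,0,0,0],[255,0,0,75,0,0,0],[255,0,0,105,0,0,0],[255,0,0,135,0,0,0],[255,0,0,150,0,0,0],[255,0,0,155,0,0,0]]
  ]
}}

```text
clock: 6.2
tool_pos: [0.4186, 0.2688, 0.2469]
tcp_rot: [[-0.904, -0.428, 0.001], [-0.428, 0.904, 0.0], [-0.001, -0.0, -1.0]]
ft_force: [-0.0, -1.2, -0.9]
opening: 0.0259
grasp_force: 40.0
```

```bash
python3 - <<'E'
from h import *
import cv2
s=r.get_state();w=r.get_image("wrist");b=r.get_image("scene")
print(s['clock'],np.round(s['tool_pos'],4),s['ft_force'],s['opening'],s['grasp_force'])
cv2.imwrite("pics/w2.png",np.hstack([w[120:400,180:460],cv2.resize(b[215:325,270:370],(254,280),interpolation=cv2.INTER_CUBIC)]))
E
```

```text
6.2 [0.4186 0.2688 0.2469] [-0.03206223 -1.19454155 -0.85963018] 0.025860773313465077 39.999117041006684
```

View pics/w2.png

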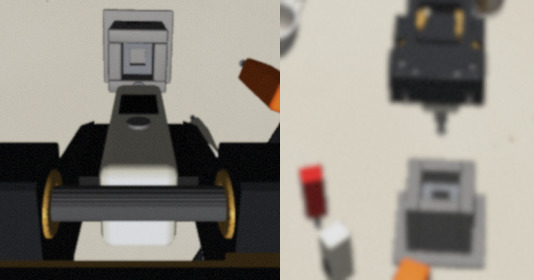

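The thermometer is held straight in the gripper and the dock is empty. I carry it across to the griddle.

{"method": "play_rows", "body": {
  "motion": [
    [[255,0,-15,0,0,0,-2],[255,-2,-50,0,0,0,-5],[255,-4,-90,0,0,0,-9],[255,-6,-132,0,0,0,-14],[255,-8,-174,0,0,0,-19],[255,-10,-216,0,0,0,-24],[255,-11,-258,0,0,0,-29],[255,-11,-300,0,0,0,-34]]
  ]
}}

```text
clock: 7.3
tool_pos: [0.4066, -0.033, 0.2457]
tcp_rot: [[-0.988, 0.155, -0.001], [0.155, 0.988, 0.0], [0.001, 0.0, -1.0]]
ft_force: [0.5, 0.2, -1.1]
opening: 0.0257
grasp_force: 40.0
```

{"method": "play_rows", "body": {
  "motion": [
    [[255,0,-42,0,0,0,-4],[255,0,-80,0,0,0,-7],[255,0,-112,0,0,0,-9],[255,0,-134,0,0,0,-10.5],[255,0,-145,0,0,0,-11],[255,0,-149,0,0,0,-11],[255,0,-149,0,0,0,-11]]
  ]
}}

```text
clock: 8.18
tool_pos: [0.4073, -0.1798, 0.2461]
tcp_rot: [[-0.942, 0.336, -0.0], [0.336, 0.942, 0.0], [0.0, 0.0, -1.0]]
ft_force: [0.5, -0.1, 0.2]
opening: 0.0257
grasp_force: 40.0
```

{"method": "play_rows", "body": {
  "motion": [
    [[255,0,0,-6,0.05,-3,0],[255,0,0,-16,0.1,-6,0],[255,0,0,-28,0.16,-9,0],[255,0,0,-40,0.2,-12,0],[255,0,0,-48,0.24,-14,0],[255,0,0,-54,0.26,-15,0],[255,0,0,-56,0.26,-15,0],[255,0,0,-56,0.26,-15,0]]
  ]
}}

```text
clock: 9.18
tool_pos: [0.4077, -0.1801, 0.1904]
tcp_rot: [[-0.91, 0.324, 0.259], [0.337, 0.942, 0.004], [-0.242, 0.091, -0.966]]
ft_force: [-0.1, 0.3, -1.8]
opening: 0.0259
grasp_force: 40.0
```

```bash
python3 - <<'E'
from h import *
import cv2,json
s=r.get_state();w=r.get_image("wrist");b=r.get_image("scene")
R=np.array(s['tcp_rot']);print(s['clock'],np.round(s['tool_pos'],4),R.round(4).tolist(),s['ft_force'],s['opening'],np.round(s['joints'],3))
tip=np.array(s['tool_pos'])+R[:,2]*.0843;print("tip",tip,proj("scene",tip),proj("scene",s['tool_pos']))
cv2.imwrite("pics/s3full.png",b);cv2.imwrite("pics/w3full.png",w)
json.dump({k:np.array(s[k]).tolist() for k in('tool_pos','tcp_rot','joints')},open("w3.json","w"))
c=cv2.resize(b[90:210,350:470],(400,400),interpolation=cv2.INTER_CUBIC)
cv2.imwrite("pics/w3.png",np.hstack([cv2.resize(w[0:400,120:520],(400,400)),c]))
E
```

```text
9.175 [ 0.4077 -0.1801  0.1904] [[-0.9099, 0.3242, 0.2586], [0.3367, 0.9416, 0.0044], [-0.2421, 0.0911, -0.966]] [-0.07771042  0.33751243 -1.78352151] 0.02588017519323631 [-0.794  0.158  1.803  0.223  1.01  -2.125]
tip [ 0.42948988 -0.17977222  0.10895737] [[402.48879694 162.05189804]] [[413.35744376 141.81162195]]
```

View pics/w3.png

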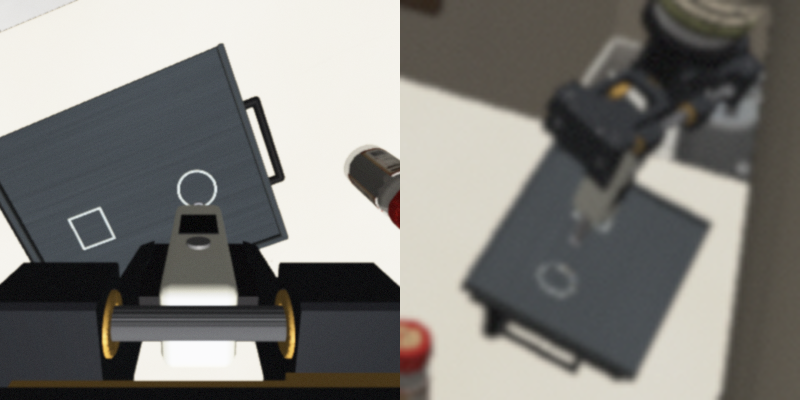

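The tip shows at scene (402,162), as predicted to within 1 px. The circle is at wrist (317,190). I back-project it for a third estimate of the mark.

```bash
python3 - <<'E'
from h import *
import json,cv2
s=json.load(open("w3.json"));print(wback([(317,190),(296.5,189),(337.5,189),(317,170)],s,.0589).round(4))
n=np.array([-.2588,-.0045,.9659]);m=np.array([.441,-.180,.0589])
for k in(.0843,.0903,.0783):print(k,(m+n*k-s['tool_pos'])*1e3)
E
```

```text
[[ 0.4427 -0.1791  0.0589]
 [ 0.4352 -0.1951  0.0589]
 [ 0.4484 -0.1623  0.0589]
 [ 0.4248 -0.1729  0.0589]]
0.0843 [ 11.4967827   -0.23406701 -50.06269075]
0.0903 [  9.9439827   -0.26106701 -44.26729075]
0.0783 [ 13.0495827   -0.20706701 -55.85809075]
```

{"method": "play_rows", "body": {
  "motion": [
    [[255,2,0,-9,0,0,0],[255,5,0,-21,0,0,0],[255,8,0,-33,0,0,0],[255,10,0,-42,0,0,0],[255,11,0,-46,0,0,0],[255,11.2,0.2,-47.2,0,0,0],[255,11.2,0.2,-47.2,0,0,0]]
  ]
}}

```text
clock: 10.15
tool_pos: [0.4187, -0.1801, 0.1432]
tcp_rot: [[-0.91, 0.325, 0.259], [0.337, 0.941, 0.004], [-0.242, 0.091, -0.966]]
ft_force: [-0.1, 0.5, -1.3]
opening: 0.0255
grasp_force: 40.0
```

```bash
cat >st.py <<'E'
from h import *
import cv2,sys
F=[];P=[]
for k in range(int(sys.argv[1])):
    if k==0:w=r.get_image("wrist")
    elif k==1:b=r.get_image("scene")
    else:r.get_image("top")
    s=r.get_state();F.append(s['ft_force']);P.append(s['tool_pos'])
n=np.array([-.2588,-.0045,.9659]);m=np.array([.4415,-.1795,.0589]);R=np.array(s['tcp_rot']);F=np.array(F)
p=np.mean(P,0);d=p-m
print(s['clock'],p.round(4),"axis err deg",np.degrees(np.arccos(-R[:,2]@n)).round(2),"F.n",(F@n).round(2),F.mean(0).round(2),(F.mean(0)@n).round(2))
print("along n",(d@n*1e3).round(2),"lateral",((d-n*(d@n))*1e3).round(2),s['opening'],s['grasp_force'])
if len(sys.argv)>2:cv2.imwrite(sys.argv[2],np.hstack([w[100:400,160:480],cv2.resize(b[120:200,360:440],(300,300),interpolation=cv2.INTER_CUBIC)]))
E
python3 st.py 8 pics/a4.png
```

```text
10.55 [ 0.4187 -0.1801  0.1433] axis err deg 0.36 F.n [-1.63 -0.42 -1.07 -1.96 -1.63 -1.06 -1.45 -1.82] [ 0.24 -0.17 -1.36] -1.38
along n 87.37 lateral [-0.16 -0.19 -0.04] 0.025661822536553223 39.9989272467792
```

View pics/a4.png

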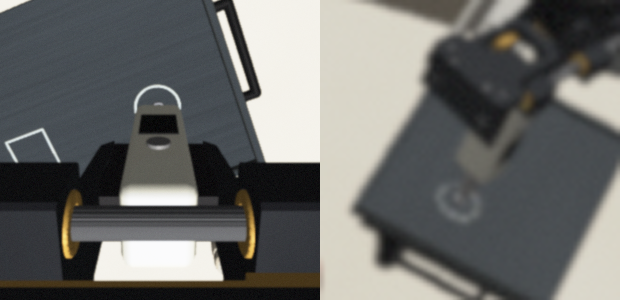

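{"method": "play_rows", "body": {
  "motion": [
    [[255,0.5,0,-1.9,0,0,0],[255,1.0,0,-3.9,0,0,0],[255,1.4,0,-5.2,0,0,0],[255,1.55,0,-5.8,0,0,0],[255,1.55,0,-5.8,0,0,0]]
  ]
}}

```text
clock: 11.18
tool_pos: [0.4202, -0.18, 0.1372]
tcp_rot: [[-0.91, 0.325, 0.259], [0.337, 0.941, 0.004], [-0.242, 0.091, -0.966]]
ft_force: [-0.9, -0.3, -0.1]
opening: 0.0252
grasp_force: 40.0
```

```bash
python3 st.py 12
```

```text
11.775 [ 0.4203 -0.18    0.1373] axis err deg 0.36 F.n [1.51 1.07 0.45 1.38 0.64 0.71 1.18 0.92 1.13 1.61 0.81 1.89] [-0.43 -0.01  1.03] 1.11
along n 81.22 lateral [-0.22 -0.18 -0.06] 0.0253269021600893 39.9988922663033
```

{"method": "play_rows", "body": {
  "motion": [
    [[255,0.25,0,-1,0,0,0],[255,0.4,0,-1.5,0,0,0],[255,0.4,0,-1.5,0,0,0]]
  ]
}}

```text
clock: 12.15
tool_pos: [0.4207, -0.18, 0.1357]
tcp_rot: [[-0.91, 0.325, 0.259], [0.337, 0.941, 0.004], [-0.242, 0.091, -0.966]]
ft_force: [-1.2, -0.0, 1.5]
opening: 0.0256
grasp_force: 40.0
```

```bash
python3 st.py 24
```

```text
13.35 [ 0.4206 -0.18    0.1358] axis err deg 0.36 F.n [1.93 1.93 1.32 1.37 1.34 1.53 2.17 1.59 2.16 0.98 1.86 1.57 1.3  1.84
 1.72 2.89 1.72 1.67 1.57 1.88 1.78 1.34 1.25 2.02] [-0.62 -0.15  1.59] 1.7
along n 79.63 lateral [-0.24 -0.17 -0.06] 0.026038251804003407 39.99887955375016
```

{"method": "play_rows", "body": {
  "motion": [
    [[255,-0.7,0,2.7,0,0,0],[255,-1.44,0,5.4,0,0,0],[255,-1.44,0,5.4,0,0,0]]
  ]
}}

```text
clock: 13.72
tool_pos: [0.4191, -0.1799, 0.1412]
tcp_rot: [[-0.91, 0.325, 0.259], [0.337, 0.941, 0.005], [-0.242, 0.091, -0.966]]
ft_force: [-1.0, -1.2, -1.6]
opening: 0.0254
grasp_force: 40.0
```

```bash
python3 st.py 22
```

```text
14.825 [ 0.4192 -0.18    0.1411] axis err deg 0.36 F.n [-1.37 -0.68 -1.16 -0.34 -1.22 -1.36 -1.   -1.23 -0.71 -0.62 -0.59 -1.54
 -0.84 -0.69 -0.69 -1.   -0.72 -0.61 -0.43 -1.19 -0.74 -1.11] [-0.18 -0.01 -0.98] -0.9
along n 85.18 lateral [-0.29 -0.1  -0.07] 0.025702304449529628 39.998915176838636
```

{"method": "play_rows", "body": {
  "motion": [
    [[255,-0.3,0,1.2,0,0,0],[255,-0.8,0,2.9,0,0,0],[255,-0.8,0,2.9,0,0,0]]
  ]
}}

```text
clock: 15.2
tool_pos: [0.4184, -0.1801, 0.1442]
tcp_rot: [[-0.91, 0.325, 0.259], [0.337, 0.941, 0.004], [-0.243, 0.091, -0.966]]
ft_force: [0.3, 1.1, -1.5]
opening: 0.0256
grasp_force: 40.0
```

```bash
python3 st.py 22
```

```text
16.3 [ 0.4184 -0.18    0.144 ] axis err deg 0.36 F.n [-1.43 -0.69 -1.05 -0.95 -0.82 -1.57 -0.64 -1.61 -1.65 -0.81 -0.9  -0.4
 -1.28 -1.47 -1.47 -1.22 -1.23 -0.91 -1.12 -1.23 -0.62 -0.37] [-0.02  0.18 -1.11] -1.07
along n 88.22 lateral [-0.27 -0.13 -0.07] 0.02575991477744906 39.99894051812589
```

Baseline is about -1.1 N. At 85.2 mm the tip was not yet in contact, so first touch lies between 84.3 and 85.2 mm. For half-way in I go to 79.0 mm, where about 2.9 N is expected.

{"method": "play_rows", "body": {
  "motion": [
    [[255,0.7,0,-2.6,0,0,0],[255,1.3,0,-4.9,0,0,0],[255,1.8,0,-6.8,0,0,0],[255,2.2,0.1,-8.2,0,0,0],[255,2.4,0.1,-8.9,0,0,0],[255,2.4,0.1,-8.9,0,0,0],[255,2.4,0.1,-8.9,0,0,0]]
  ]
}}

```text
clock: 17.18
tool_pos: [0.4208, -0.18, 0.1352]
tcp_rot: [[-0.91, 0.325, 0.259], [0.337, 0.941, 0.004], [-0.242, 0.091, -0.966]]
ft_force: [-0.7, -0.1, 2.3]
opening: 0.0256
grasp_force: 40.0
```

```bash
python3 st.py 16 pics/a5.png
```

```text
17.975 [ 0.4208 -0.18    0.1352] axis err deg 0.36 F.n [1.18 2.14 2.48 2.01 1.39 1.32 2.02 2.13 1.19 2.82 1.4  1.66 1.18 2.27
 2.2  1.48] [-1.16 -0.92  1.56] 1.81
along n 79.04 lateral [-0.23 -0.12 -0.06] 0.025750773415874385 39.99928613193333
```

View pics/a5.png

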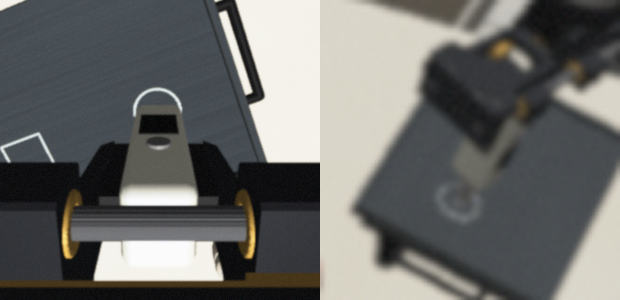

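The tip is inside the circle (crop 460,200; circle centre 459,203). Contact force is about 2.9 N, the thermometer is square to the plate and the pose is steady. Handing in.

```bash
python3 -c "
from plant import r
print(r.sign_off())"
```

```text
the job is handed in; nothing more can be done
None
```

I pressed the thermometer down until the dock floor bottomed, lifted it out, and handed the job in at about 18 s with its tip held in the round mark, square to the plate, at about 2.9 N (roughly half-way in).

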